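Load two reagent cartridges into the sequencer's gravity feed lane

TASK

Load the two fresh reagent cartridges into the sloped feed lane: first the blue one, then the green one, each with its orange end pointing down the lane. Set each one on the open upper part of the lane floor before letting go (do not drop it in), and let it slide down: the blue one until it rests against the red stop, the green one until it rests against the blue. Leave the black used cartridge, the bottle and the beaker where they are.

Things in the scene. Friction and masses are not known exactly. Their poses are not given: they have to be found in the camera images.
- trough: Feed lane: fixed trough sloped 22 degrees, dull blue slippery floor (friction about 0.25; what is let go slides down) 310 long, 64 mm wide between aluminium rails 18 high, 4 mm thick. Origin: floor surface, mid-width, at the uphill face of the red stop (29 mm high), 40 mm above the bench. Own x runs UP the lane, y across, z square to the floor. Upper end open. Stands on a foot 280 x 105 mm.
- lane_load (a point): Loading place: point on the lane floor, mid-width, 245 mm up the lane from the stop, 132 mm above the bench; axes as the lane's. From 180 to 310 mm up, the lane is open above; here the rails carry lips flaring out and up to 29 mm above the floor, at most 90 mm apart over their outsides.
- lane_guard (a point): Middle of the top bar of the uppermost of three steel guard hoops over the lower lane, 145 mm up from the stop, 72 mm above the floor; the others are at 85 and 25 mm. Bars 6 mm thick, posts 37 mm either side of the middle. A cartridge passes beneath; the lower lane is reached only by sliding.
- blue_cart: Fresh blue cartridge, ~0.18 kg: box 84 (own x) x 56 (own y) x 28 mm high, white sides, blue top. On mid-top a blue grip rib 40 long (own x), 22 thick (own y), 30 mm tall (top 58 mm above the underside). The last 14 mm at its +x end are orange. Origin: centre of the underside, z up. Starts flat on the bench, rib up, any yaw. Goes in first.
- blue_cart_nose (a point): Centre of the blue cartridge's orange end face, 42 mm from its origin along its +x and 14 mm above its underside.
- green_cart: Fresh green cartridge, ~0.18 kg: box 84 (own x) x 56 (own y) x 28 mm high, white sides, green top. On mid-top a green grip rib 40 long (own x), 22 thick (own y), 30 mm tall (top 58 mm above the underside). The last 14 mm at its +x end are orange. Origin: centre of the underside, z up. Starts flat on the bench, rib up, any yaw. Goes in second.
- green_cart_nose (a point): Centre of the green cartridge's orange end face, 42 mm from its origin along its +x and 14 mm above its underside.
- used_cart: Used black cartridge, ~0.18 kg: box 84 (own x) x 56 (own y) x 28 mm high, white sides, black top. On mid-top a black grip rib 40 long (own x), 22 thick (own y), 30 mm tall (top 58 mm above the underside). The last 14 mm at its +x end are orange. Origin: centre of the underside, z up. Starts flat on the bench, rib up, any yaw. Leave it alone.
- bottle: Amber bottle with blue cap, 56 mm across, 120 mm tall, standing on the bench; origin at the centre of its underside. Leave it alone.
- beaker: Clear beaker, 64 mm across, 85 mm tall, standing on the bench; origin at the centre of its underside. Leave it alone.

How it is judged:
On the way, in this order (a step that is already met when the one before it is completed fails the run):
1. the blue cartridge, still held, is lowered onto the open upper part of the lane (underside within 20 mm of the floor) (x of blue_cart in the frame of trough between 0.17 and 0.32 m and y of blue_cart in the frame of trough between -0.02 and 0.02 m and z of blue_cart in the frame of trough between -0.004 and 0.02 m and contact force between the fingers and blue_cart above 0.5 N), for 0.02 s.
2. the blue cartridge, released, has slid down to rest against the stop (x of blue_cart_nose in the frame of trough between -0.004 and 0.006 m and x of blue_cart in the frame of trough above 0.03 m and y of blue_cart in the frame of trough between -0.008 and 0.008 m and z of blue_cart in the frame of trough between -0.003 and 0.005 m and linear speed of blue_cart below 0.02 m/s and contact force between the fingers and blue_cart below 0.1 N), for 0.2 s.
3. the green cartridge, still held, is lowered onto the open upper part of the lane (underside within 20 mm of the floor) (x of green_cart in the frame of trough between 0.17 and 0.32 m and y of green_cart in the frame of trough between -0.02 and 0.02 m and z of green_cart in the frame of trough between -0.004 and 0.02 m and contact force between the fingers and green_cart above 0.5 N), for 0.02 s.
At the end, for the whole second after the job is handed in: Both cartridges released, at rest, flat on the lane floor (within 5 mm) and within 8 mm of its middle line, orange ends downhill: blue's orange face within 6 mm of the stop, green's 78 to 94 mm from the stop (about touching blue) (all of step 2 and x of green_cart_nose in the frame of trough between 0.078 and 0.094 m and x of green_cart in the frame of trough above 0.112 m and y of green_cart in the frame of trough between -0.008 and 0.008 m and z of green_cart in the frame of trough between -0.003 and 0.005 m and linear speed of green_cart below 0.02 m/s and contact force between the fingers and green_cart below 0.1 N).
It fails at once if the used cartridge is moved by more than 20 mm (distance of used_cart from where it was at the start of the episode above 0.02 m).
It fails at once if the bottle is moved by more than 20 mm (distance of bottle from where it was at the start of the episode above 0.02 m).
It fails at once if the beaker is moved by more than 20 mm (distance of beaker from where it was at the start of the episode above 0.02 m).
It also fails if it takes over 59 s, if anything falls off the work surface, if the arm or the gripper's body presses on something with over 40 N, if the wrist force passes 120 N, or if a joint passes its speed limit or range.

ROBOT

A 6-joint arm with a two-finger parallel gripper is mounted at the origin on the work surface. World frame = base frame: x ahead of the robot, y to its left, z up, the work surface at z = 0. Lengths are in m, angles in rad, forces in N, time in s.
With the tool pointing down it reaches from about 0.4 to 0.925 m from the base axis. Payload 3.4 kg.
Tool frame: the origin (TCP) lies on the centre line of the jaws, within the pads' length; the fingertips stand ahead of it and the grasp point (between the pads) lies 11 mm behind it (finger_overhang is the x of the fingertips in the tool frame, in m); x points along the fingers, z is the direction in which the jaws open and shut, and the axes are right-handed (so a half turn about x gives the same grasp; the last joint's range is limited). The gripper opens to 85 mm and grips with 20 to 120 N. Pads are 22 mm wide; open, the fingers measure 114 mm over their backs; the gripper's body (76 mm by 85 mm) begins 54 mm behind the grasp point. The pads swing forward as they close: fully open they stand 13 mm farther back than shut.
Start: joints at [1.101, 0.307, 1.506, -0, 1.328, -0.073], TCP at [0.222, 0.531, 0.239] pointing down, gripper open.
Joint ranges: [-3.12, 3.12], [-1.05, 2.28], [0.14, 2.33], [-1.42, 4.57], [0.1, 2.73], [-2.68, 2.68]. Speed limits (rad/s): [2.57, 2.57, 3.14, 3.14, 3.14, 3.14].

INTERFACE

Orientations are given as a rotation vector (axis times angle).
In Python, from rig import * gives the robot as it stands.
- The arm moves only by the tool drive_tool, never from a script. Its argument "commands" is one flat list of numbers, 7 for each row, row after row: the shift along the tool's x, y, z in units of 30 mm (1.0 is 30 mm), then the turn, a rotation vector about the tool's x, y, z in units of 6 degrees (1.0 is 6 degrees), then the opening, from 0 (shut) to 1 (fully open). In form: [x, y, z, rx, ry, rz, gripper, x, y, z, rx, ry, rz, gripper, ...]. A call has 1 to 12 rows; each row shifts and turns the commanded pose from where the row before left it, along the tool's axes as they then stand; what a row does not reach is not made up. A row lasts 1/12 s, in which the tool goes at most 41.7 mm and 7.16 degrees, less where a joint would pass 70% of its speed; a pose out of reach is approached as far as the arm can. A call is refused whole if a number of a shift passes 1 or a number of a turn 1, either way. A call with a gripper value outside its range is refused whole. The fingers move at their own pace and stop on an object; the grip force is fixed at half the most. Time passes only in rows, so rows that do not move let the fingers close. It gives the time, the measured TCP pose, the force and the opening at its end, in the units of the state.
- sense(): the state, without advancing time (a new reading comes with each control period).
- read_camera(name): name is "scene" or "top" or "wrist"; returns a dict with "color" (420x560x3 uint8, red, green, blue), "fx", "fy", "cx", "cy" (pixels), "camera_from_world" (4x4, takes a point from world to camera coordinates). Camera axes: x right, y down, z forward; pixel columns grow to the right and rows downward; lengths in m; the calibration is good to about 2 mm. A picture is of the moment at which its call begins. There is no depth.
- sign_off(): hands the job in, once; it reports no verdict.
The state is a dict: "time_s": time; "q": joint angles; "joint_velocities": joint speeds; "joint_torque": joint torques, N m; "tool_pos": TCP position; "tcp_rot": TCP orientation; "force": force on the tool from outside, world axes, zero at the start; "wrist_torque": the same for the moment, N m; "finger_gap": opening from 0.0 (shut) to 1.0 (fully open).
Only numpy, scipy, OpenCV 4.12 (cv2) and the standard library are available. Lean on these libraries where they do the work, as an engineer would, in place of code of your own. Each camera call takes 0.05 s, during which the arm holds its last target.

## Working session

There is one attempt and no reset: what is moved stays moved. The work goes in short steps, Python scripts to look and compute and a tool call to move; the robot and the scene stay as the last step left them, time stands still between calls to the robot, and variables do not carry over. Pictures are saved under pics/ and viewed, and the job is handed in when it is done.

Besides the shell and the picture viewer there is one more tool, called after "Emit:" as a command line: name --argument value ..., lists and objects as JSON in quotes. drive_tool: Moves the arm, as the interface text tells. Its arguments: {"type":"object","properties":{"commands":{"type":"array","items":{"type":"number"}}},"required":["commands"]}

```bash
ls; mkdir -p pics; python3 - <<'E'
from rig import *
import cv2,numpy as np
s=sense();print(s)
for n in ["scene","top","wrist"]:
    c=read_camera(n); cv2.imwrite(f"pics/{n}0.png",c["color"][:,:,::-1]); print(n,c["fx"],c["fy"],c["cx"],c["cy"],np.round(c["camera_from_world"],4).tolist())
E
```

```text
pics
{'time_s': 0.0, 'q': array([ 1.10150716e+00,  3.07532728e-01,  1.50766513e+00, -1.65888829e-06,
        1.32840413e+00, -7.34932339e-02]), 'joint_velocities': array([ 5.43079584e-04,  1.93563143e-04, -4.52943375e-04,  1.20763851e-03,
        1.10963158e-05, -4.55798617e-04]), 'joint_torque': array([-5.89820611e-04, -4.57567084e+01, -2.51909119e+01, -2.00104009e-04,
        1.33248407e-02, -2.84288757e-05]), 'tool_pos': array([0.22139794, 0.52992979, 0.23840721]), 'tcp_rot': array([-0.91394753,  1.372631  ,  0.91231768]), 'force': array([ 0.13433621,  0.40959098, -0.80188039]), 'wrist_torque': array([ 0.02269849, -0.00227628,  0.04073968]), 'finger_gap': 1.000712228820621}
scene 413.9548093781625 413.9548093781625 286.0208386277221 212.51496202078303 [[0.4855, 0.8742, -0.0051, -0.2813], [0.682, -0.3824, -0.6233, -0.2753], [-0.5469, 0.2992, -0.7819, 1.3684], [0.0, 0.0, 0.0, 1.0]]
top 419.17157863803794 419.17157863803794 274.65698598718524 207.5005549577783 [[-0.0177, -0.9997, 0.0145, 0.007], [-0.9825, 0.0147, -0.1856, 0.5666], [0.1854, -0.0175, -0.9825, 1.2271], [0.0, 0.0, 0.0, 1.0]]
wrist 296.9640382495044 296.9640382495044 275.89772083770646 207.83394322136164 [[0.3857, 0.9226, -0.0008, -0.5746], [0.878, -0.3668, 0.3075, -0.0399], [0.2835, -0.1193, -0.9515, 0.3791], [0.0, 0.0, 0.0, 1.0]]
```

View pics/scene0.png

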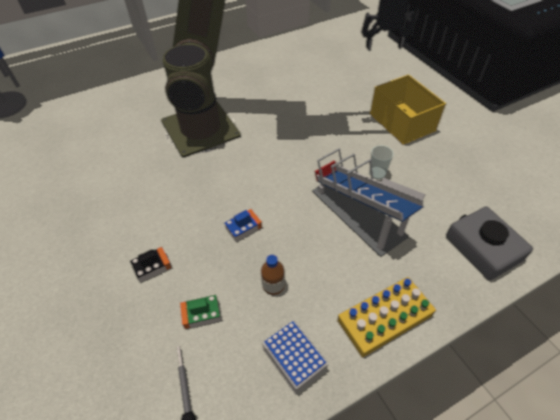

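View pics/top0.png

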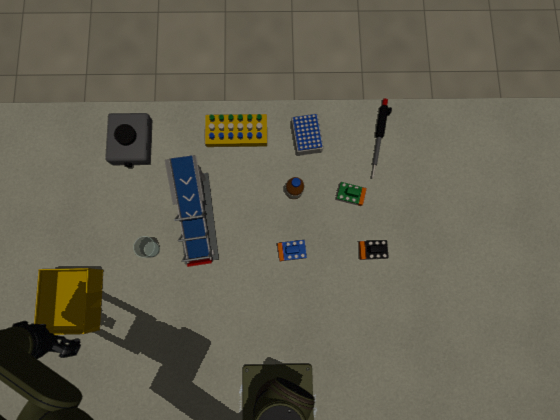

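View pics/wrist0.png

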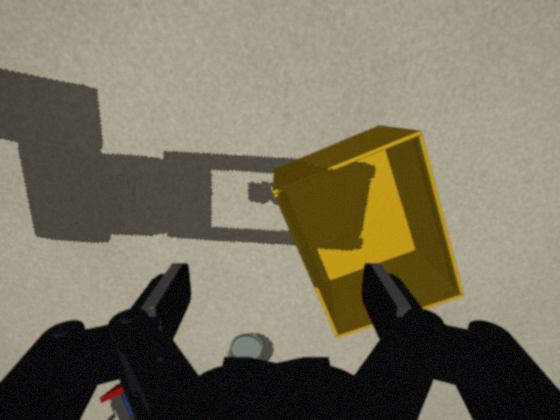

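The top view shows blue at about (292,250) with its orange end left, green at (352,192) with orange right, and black at (373,249). The lane runs from the stop at (200,262) up to (183,158). I'll enlarge these areas to measure.

```bash
cat > h.py <<'E'
from rig import *
import cv2,numpy as np
from scipy.spatial.transform import Rotation as R
def ray(c,u,v):
    T=c["camera_from_world"];Rm=T[:3,:3];o=-Rm.T@T[:3,3]
    d=Rm.T@np.array([(u-c["cx"])/c["fx"],(v-c["cy"])/c["fy"],1]);return o,d
def onz(c,u,v,z):
    o,d=ray(c,u,v);return o+d*(z-o[2])/d[2]
def proj(c,p):
    T=c["camera_from_world"];q=T[:3,:3]@np.asarray(p)+T[:3,3];return np.array([c["fx"]*q[0]/q[2]+c["cx"],c["fy"]*q[1]/q[2]+c["cy"]])
def tri(c1,p1,c2,p2):
    A=[];b=[]
    for c,p in((c1,p1),(c2,p2)):
        o,d=ray(c,*p);d=d/np.linalg.norm(d);M=np.eye(3)-np.outer(d,d);A.append(M);b.append(M@o)
    return np.linalg.lstsq(np.vstack(A),np.hstack(b),rcond=None)[0]
def crop(c,x,y,w,h,s,name):
    im=c["color"][y:y+h,x:x+w,::-1];cv2.imwrite(name,cv2.resize(im,None,fx=s,fy=s,interpolation=cv2.INTER_CUBIC))
E
python3 - <<'E'
from h import *
t=read_camera("top");s=read_camera("scene")
crop(t,260,170,140,100,5.5,"pics/t1.png");crop(t,130,145,100,130,4.6,"pics/t2.png");crop(s,300,140,140,115,5,"pics/s2.png");crop(s,120,195,180,140,4.2,"pics/s1.png")
E
```

```text
(no output)
```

View pics/t1.png

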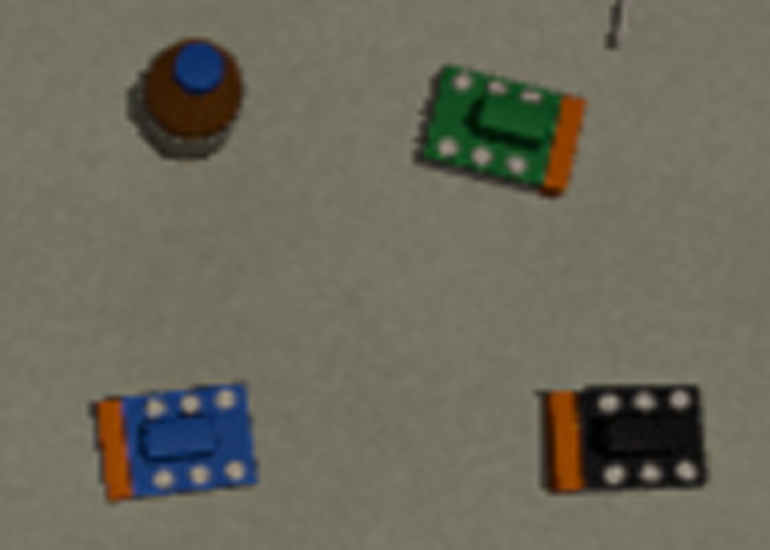

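View pics/t2.png

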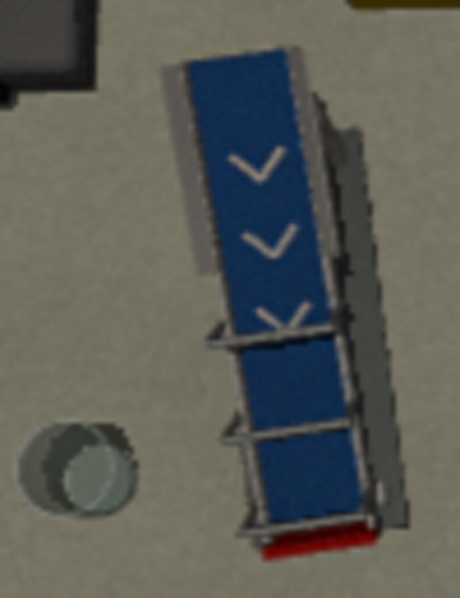

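View pics/s2.png

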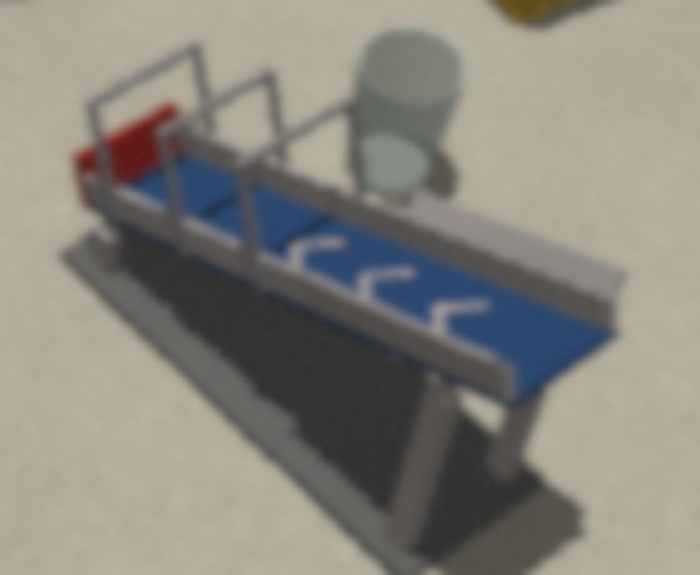

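View pics/s1.png

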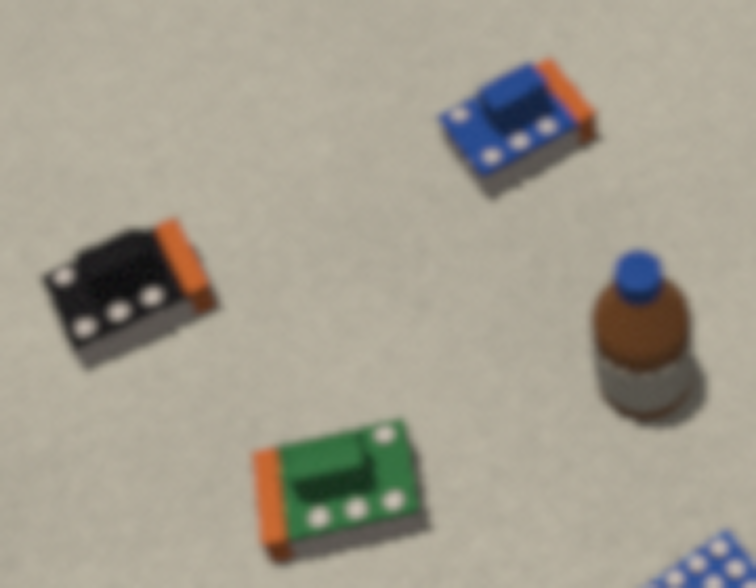

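```bash
python3 - <<'E'
from h import *
t=read_camera("top");s=read_camera("scene")
for c in(t,s):
    print("cam",-c["camera_from_world"][:3,:3].T@c["camera_from_world"][:3,3])
T=lambda x,y:(x/4.6+130-.4,y/4.6+145-.4)
S=lambda x,y:(x/5+300-.4,y/5+140-.4)
P={"tip_up":((260,182),(438,316)),"tip_mid":((273,258),(365,284)),"tip_lo":((287,332),(295,252)),
"cornL(+y)":((185,62),(616,335)),"cornR(-y)":((290,50),(512,402)),
"hoopU+":((214,340),(352,104)),"hoopU-":((337,328),(247,162)),"hoopM+":((228,436),(270,74)),"hoopM-":((352,423),(167,127)),"hoopL+":((243,533),(194,47)),"hoopL-":((370,518),(92,104)),"stopfar":((265,557),(172,107)),"stopnear":((378,540),(80,157))}
Q={}
for k,(a,b) in P.items():
    p=tri(t,T(*a),s,S(*b));Q[k]=p
    print(k,np.round(p,4),np.round(np.linalg.norm(proj(t,p)-T(*a)),2))
m=(Q["hoopU+"]+Q["hoopU-"])/2;m2=(Q["hoopL+"]+Q["hoopL-"])/2;print(m,m2,np.linalg.norm(m-m2),np.degrees(np.arctan2(*(m-m2)[[1,0]])))
c=(Q["cornL(+y)"]+Q["cornR(-y)"])/2;print("end",c, np.degrees(np.arctan2(*(c-m)[[1,0]])))
for k in "UML":
    d=Q[f"hoop{k}+"]-Q[f"hoop{k}-"];print(np.degrees(np.arctan2(-d[0],d[1])),np.linalg.norm(d))
# carts
hsv=cv2.cvtColor(t["color"],cv2.COLOR_RGB2HSV)
for n,x,y,w,h in(("blue",270,235,42,32),("green",330,177,42,32),("used",352,235,42,30)):
    sub=hsv[y:y+h,x:x+w]
    H,Sx,V=[sub[...,i].astype(int) for i in range(3)]
    org=((H<14)&(Sx>150))
    if n=="used": col=V<60
    elif n=="blue": col=(H>95)&(H<130)&(Sx>120)
    else: col=(H>50)&(H<85)&(Sx>110)
    m=(org|col).astype(np.uint8)
    m=cv2.morphologyEx(m,cv2.MORPH_CLOSE,np.ones((3,3)))
    def pts(mm):
        ct=max(cv2.findContours(mm.astype(np.uint8),0,1)[0],key=cv2.contourArea)
        hull=cv2.convexHull(ct)[:,0]
        return np.array([onz(t,u+x,v+y,.028)[:2] for u,v in hull])
    r=cv2.minAreaRect((pts(m)*1000).astype(np.float32)); vo,uo=np.nonzero(org); oc=np.array([onz(t,u+x,v+y,.028)[:2] for u,v in zip(uo,vo)]).mean(0)
    ce=np.array(r[0])/1000
    d=oc-ce
    print(n,r,"orange yaw",np.degrees(np.arctan2(d[1],d[0])),np.linalg.norm(d),"px count",m.sum())
E
```

```text
cam [0.32930213 0.02021416 1.31068518]
cam [ 1.0726607  -0.26871999  0.89697116]
tip_up [0.6261 0.2552 0.1246] 0.17
tip_mid [0.5807 0.2492 0.106 ] 0.03
tip_lo [0.5352 0.2418 0.0899] 0.18
cornL(+y) [0.6948 0.2964 0.1585] 0.19
cornR(-y) [0.7017 0.2314 0.1573] 0.04
hoopU+ [0.519  0.273  0.1675] 0.57
hoopU- [0.5262 0.2017 0.168 ] 1.43
hoopM+ [0.4632 0.2669 0.1449] 0.13
hoopM- [0.4709 0.1943 0.1476] 1.13
hoopL+ [0.406  0.2609 0.1208] 0.1
hoopL- [0.4152 0.1862 0.1205] 0.97
stopfar [0.3944 0.2584 0.0665] 0.25
stopnear [0.4047 0.188  0.07  ] 0.97
[0.52262379 0.23734219 0.16771724] [0.41055508 0.22356016 0.12063581] 0.1223356043070201 7.010940044974969
end [0.69828514 0.26390783 0.15791597] 8.599794907457053
5.795017672435376 0.07164273093713137
6.036630421677354 0.07305444731413116
7.033660952878963 0.0751923508563615
blue ((438.6285095214844, -52.036041259765625), (54.85739517211914, 83.45494842529297), 6.675511360168457) orange yaw 97.92564028693366 0.03499836395786815 px count 408
green ((612.5949096679688, -243.8885040283203), (83.12605285644531, 58.98206329345703), 75.20806121826172) orange yaw -103.44030604421621 0.03627850240598282 px count 398
used ((437.3843994140625, -301.7110595703125), (87.56689453125, 55.191097259521484), 89.04164123535156) orange yaw 91.4953972624309 0.0333859270828087 px count 453
```

```bash
python3 - <<'E'
import rig;print([n for n in dir(rig) if n[0]!='_'])
try: print(rig.finger_overhang)
except Exception as e: print(e)
from h import *
s=sense();M=R.from_rotvec(s["tcp_rot"]).as_matrix();print(np.round(M,3),s["time_s"])
z=M[:,2];print("z yaw",np.degrees(np.arctan2(z[1],z[0])))
E
```

```text
['PlanningError', 'finger_overhang', 'read_camera', 'sense', 'sign_off']
0.008
[[-0.    -0.923  0.386]
 [-0.     0.386  0.923]
 [-1.     0.    -0.001]] 0.35
z yaw 67.3211380325026
```

```bash
cat >> h.py <<'E'
def to(p,zyaw=None,M2=None):
    s=sense();M=R.from_rotvec(s["tcp_rot"]).as_matrix();d=np.asarray(p)-s["tool_pos"]
    if M2 is None:
        z=np.array([np.cos(np.radians(zyaw)),np.sin(np.radians(zyaw)),0]);x=np.array([0,0,-1.]);M2=np.column_stack([x,np.cross(z,x),z])
    print("t",round(s["time_s"],2),"pos",np.round(s["tool_pos"],4),"gap",round(float(s["finger_gap"]),3),"F",np.round(s["force"],1),"q",np.round(s["q"],2))
    print("shift units (now axes)",np.round(M.T@d/.03,2)," turn units",np.round(np.degrees(R.from_matrix(M.T@M2).as_rotvec())/6,2)," shift units (after turn)",np.round(M2.T@d/.03,2))
E
python3 - <<'E'
from h import *
to([.40,.27,.26],6.8)
E
```

```text
t 0.35 pos [0.2216 0.5304 0.2391] gap 0.998 F [-0.8  1.1  0.1] q [ 1.1   0.31  1.51 -0.    1.33 -0.07]
shift units (now axes) [-0.7  -8.83 -5.72]  turn units [10.09 -0.    0.  ]  shift units (after turn) [-0.7  -9.32  4.88]
```

Emit:
drive_tool --commands '[-0.07,-0.88,-0.57,0,0,0,1,-0.07,-0.88,-0.57,0,0,0,1,-0.07,-0.88,-0.57,0,0,0,1,-0.07,-0.88,-0.57,0,0,0,1,-0.07,-0.88,-0.57,0,0,0,1,-0.07,-0.88,-0.57,0,0,0,1,-0.07,-0.88,-0.57,0,0,0,1,-0.07,-0.88,-0.57,0,0,0,1,-0.07,-0.88,-0.57,0,0,0,1,-0.07,-0.88,-0.57,0,0,0,1]'

```text
time_s: 1.18
tool_pos: [0.4, 0.2696, 0.2606]
tcp_rot: [-0.913, 1.37, 0.913]
force: [0.6, 0.1, -0.2]
finger_gap: 1.0
```

Emit:
drive_tool --commands '[0,0,0,1,0,0,1,0,0,0,1,0,0,1,0,0,0,1,0,0,1,0,0,0,1,0,0,1,0,0,0,1,0,0,1,0,0,0,1,0,0,1,0,0,0,1,0,0,1,0,0,0,1,0,0,1,0,0,0,1,0,0,1,0,0,0,1,0,0,1]'

```text
time_s: 2.02
tool_pos: [0.3993, 0.2709, 0.2603]
tcp_rot: [-0.096, 1.569, 0.096]
force: [-0.0, 0.2, 0.3]
finger_gap: 1.0
```

```bash
python3 - <<'E'
from h import *
to([.4386,-.052,.17],6.8)
E
```

```text
t 2.02 pos [0.3993 0.2709 0.2603] gap 1.0 F [-0.   0.2  0.3] q [0.51 0.16 1.66 0.   1.33 0.39]
shift units (now axes) [  3.01 -10.84  -0.02]  turn units [ 0.04  0.   -0.  ]  shift units (after turn) [  3.01 -10.84   0.03]
```

Emit:
drive_tool --commands '[0,-0.98,0,0,0,0,1,0,-0.98,0,0,0,0,1,0,-0.98,0,0,0,0,1,0,-0.98,0,0,0,0,1,0,-0.98,0,0,0,0,1,0.5,-0.99,0,0,0,0,1,0.5,-0.99,0,0,0,0,1,0.5,-0.99,0,0,0,0,1,0.5,-0.99,0,0,0,0,1,0.5,-0.99,0,0,0,0,1,0.5,-0.99,0,0,0,0,1,0,0,0,0,0,0,1]'

```text
time_s: 3.02
tool_pos: [0.4404, -0.0557, 0.1682]
tcp_rot: [-0.099, 1.572, 0.096]
force: [0.1, 0.7, 0.7]
finger_gap: 1.0
```

```bash
python3 - <<'E'
from h import *
to([.4386,-.052,.040],6.8)
c=read_camera("wrist");cv2.imwrite("pics/w1.png",c["color"][:,:,::-1])
np.save("w1.npy",c["camera_from_world"]);crop(read_camera("top"),240,140,160,140,5,"pics/t3.png")
E
```

```text
t 3.02 pos [ 0.4404 -0.0557  0.1682] gap 1.0 F [0.1 0.7 0.7] q [-0.22  0.2   1.87 -0.    1.08 -0.34]
shift units (now axes) [ 4.27  0.13 -0.03]  turn units [ 0.05 -0.03  0.01]  shift units (after turn) [ 4.27  0.13 -0.05]
```

View pics/w1.png

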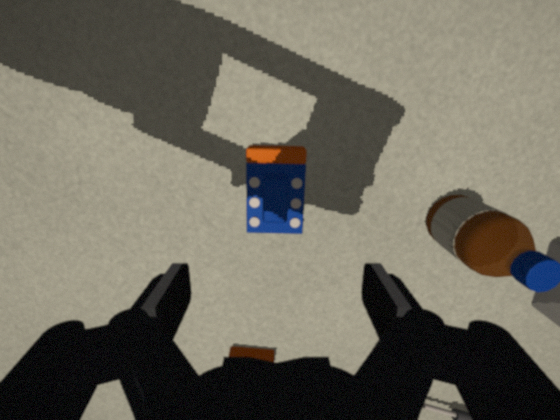

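The wrist view shows blue upright at (276,190), well aligned, with its orange end at the top and the dot rows parallel. I'll cross-check its position from the dots.

```bash
python3 - <<'E'
from h import *
c=read_camera("wrist")
P=[(255,183),(255,203),(254,222),(297,183),(296,203),(295,222)]
W=np.array([onz(c,u,v,.028) for u,v in P]);print(W.round(4).tolist(),W.mean(0),"axis", [np.degrees(np.arctan2(*(W[i]-W[i+2])[[1,0]])) for i in(0,3)])
K=[onz(c,u,v,.028) for u,v in((247,147),(306,147),(247,233),(302,233))];print(np.round(K,4).tolist(),np.mean(K,0))
E
```

```text
[[0.4192, -0.04, 0.028], [0.4213, -0.0598, 0.028], [0.4223, -0.0795, 0.028], [0.4588, -0.0351, 0.028], [0.4608, -0.0548, 0.028], [0.4626, -0.0744, 0.028]] [ 0.44084136 -0.0572574   0.028     ] axis [np.float64(94.46855878369358), np.float64(95.508388951901)]
[[0.4085, -0.0074, 0.028], [0.4621, -0.0007, 0.028], [0.4165, -0.0921, 0.028], [0.4713, -0.0852, 0.028]] [ 0.43960564 -0.04632445  0.028     ]
```

Emit:
drive_tool --commands '[0.85,0.22,0,0,0,0,1,0.85,0,0,0,0,0,1,0.85,0,0,0,0,0,1,0.85,0,0,0,0,0,1,0.87,0,0,0,0,0,1,0,0,0,0,0,0,0.6,0,0,0,0,0,0,0.3,0,0,0,0,0,0,0,0,0,0,0,0,0,0,0,0,0,0,0,0,0,0,0,0,0,0,0,0,0,0,0,0,0,0,0]'

```text
time_s: 4.17
tool_pos: [0.441, -0.0451, 0.0439]
tcp_rot: [-0.101, 1.565, 0.1]
force: [-1.5, 1.2, 7.4]
finger_gap: 0.248
```

```bash
python3 - <<'E'
from h import *
to([.4395,-.049,.040],6.8)
c=read_camera("wrist");cv2.imwrite("pics/w2.png",c["color"][:,:,::-1])
E
```

```text
t 4.17 pos [ 0.441  -0.0451  0.0439] gap 0.248 F [-1.5  1.2  7.4] q [-0.2   0.39  2.03  0.    0.72 -0.33]
shift units (now axes) [ 0.13 -0.12 -0.07]  turn units [0.08 0.03 0.01]  shift units (after turn) [ 0.13 -0.12 -0.07]
```

View pics/w2.png

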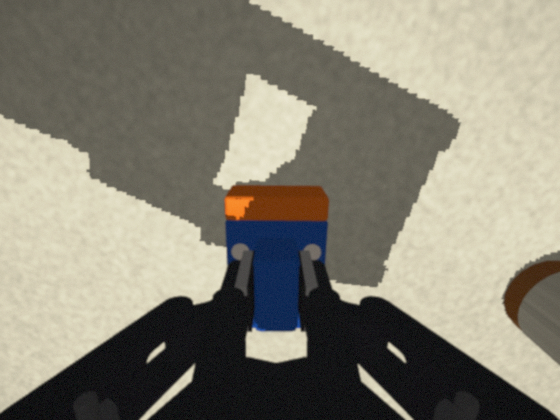

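```bash
python3 - <<'E'
from h import *
c=read_camera("wrist");T=c["camera_from_world"];s=sense()
M=R.from_rotvec(s["tcp_rot"]).as_matrix()
print("cam in tool",M.T@(-T[:3,:3].T@T[:3,3]-s["tool_pos"]))
for u,v in((226,195),(328,195),(226,220),(328,220),(232,186),(322,186)): print((u,v),np.round(M.T@(onz(c,u,v,.028)-s["tool_pos"]),4))
E
```

```text
cam in tool [-0.13405038  0.07884937  0.000307  ]
(226, 195) [ 0.0157  0.0377 -0.0256]
(328, 195) [0.0159 0.0376 0.0277]
(226, 220) [ 0.0157  0.0237 -0.0263]
(328, 220) [0.0159 0.0237 0.0285]
(232, 186) [ 0.0157  0.0425 -0.0223]
(322, 186) [0.0159 0.0424 0.0243]
```

Emit:
drive_tool --commands '[-0.5,0,0,0,0,0,0,-0.9,0,0,0,0,0,0,-0.95,0,0,0,0,0,0,-0.95,0,0,0,0,0,0,-0.95,0,0,0,0,0,0,-0.95,0,0,0,0,0,0,-0.95,0,0,0,0,0,0,-0.95,0,0,0,0,0,0]'

```text
time_s: 4.93
tool_pos: [0.4393, -0.0449, 0.2576]
tcp_rot: [-0.1, 1.567, 0.1]
force: [0.4, -0.2, -1.9]
finger_gap: 0.242
```

```bash
cat >> h.py <<'E'
def lane(yaw=7.7,O=(.4133,.2255,.04)):
    c,s=np.cos(np.radians(yaw)),np.sin(np.radians(yaw));C,S=np.cos(np.radians(22)),np.sin(np.radians(22))
    X=np.array([c*C,s*C,S]);n=np.array([-c*S,-s*S,C]);return np.array(O),np.column_stack([X,np.cross(n,X),n])
def tcp_for(cart,off,flip=1,**k):
    # cart: lane coords of cart origin; off: cart origin in tool coords
    O,L=lane(**k); x=-L[:,2]; y=-L[:,0]*flip; M=np.column_stack([x,y,np.cross(x,y)])
    return O+L@np.asarray(cart)-M@np.asarray(off),M
E
python3 - <<'E'
from h import *
off=(.044,-.0043,.001)
p,M=tcp_for((.245,0,.07),off);print(p)
to(p,M2=M)
E
```

```text
[0.59227474 0.24868924 0.23586677]
t 4.93 pos [ 0.4393 -0.0449  0.2576] gap 0.242 F [ 0.4 -0.2 -1.9] q [-0.2   0.1   1.73  0.    1.3  -0.33]
shift units (now axes) [0.73 9.06 6.3 ]  turn units [-14.86  -2.88  -2.85]  shift units (after turn) [ 3.06 -5.63  9.02]
```

Emit:
drive_tool --commands '[0,0.91,0.63,0,0,0,0,0,0.91,0.63,0,0,0,0,0,0.91,0.63,0,0,0,0,0,0.91,0.63,0,0,0,0,0,0.91,0.63,0,0,0,0,0,0.91,0.63,0,0,0,0,0,0.91,0.63,0,0,0,0,0,0.91,0.63,0,0,0,0,0,0.91,0.63,0,0,0,0,0,0.91,0.63,0,0,0,0]'

```text
time_s: 5.77
tool_pos: [0.5928, 0.2512, 0.256]
tcp_rot: [-0.1, 1.568, 0.1]
force: [-0.1, -0.2, -1.5]
finger_gap: 0.241
```

Emit:
drive_tool --commands '[0,0,0,-0.93,-0.18,-0.18,0,0,0,0,-0.93,-0.18,-0.18,0,0,0,0,-0.93,-0.18,-0.18,0,0,0,0,-0.93,-0.18,-0.18,0,0,0,0,-0.93,-0.18,-0.18,0,0,0,0,-0.93,-0.18,-0.18,0,0,0,0,-0.93,-0.18,-0.18,0,0,0,0,-0.93,-0.18,-0.18,0]'

```text
time_s: 6.43
tool_pos: [0.5921, 0.2498, 0.2559]
tcp_rot: [-0.804, 1.289, 0.586]
force: [-0.7, 0.3, -0.8]
finger_gap: 0.244
```

Emit:
drive_tool --commands '[0,0,0,-0.93,-0.18,-0.18,0,0,0,0,-0.93,-0.18,-0.18,0,0,0,0,-0.93,-0.18,-0.18,0,0,0,0,-0.93,-0.18,-0.18,0,0,0,0,-0.93,-0.18,-0.18,0,0,0,0,-0.93,-0.18,-0.18,0,0,0,0,-0.93,-0.18,-0.18,0,0,0,0,-0.93,-0.18,-0.18,0,0,0,0,0,0,0,0]'

```text
time_s: 7.18
tool_pos: [0.5909, 0.2487, 0.2554]
tcp_rot: [-1.446, 0.837, 1.026]
force: [-0.4, -0.2, -1.4]
finger_gap: 0.241
```

```bash
python3 - <<'E'
from h import *
off=(.044,-.0043,.001)
p,M=tcp_for((.245,0,.07),off);print(p)
to(p,M2=M)
c=read_camera("wrist");cv2.imwrite("pics/w3.png",c["color"][:,:,::-1])
crop(read_camera("scene"),280,100,160,140,4.2,"pics/s3.png")
s=sense();Mt=R.from_rotvec(s["tcp_rot"]).as_matrix()
O,L=lane(); print("cart axes in lane", np.round(L.T@Mt,3))
E
```

```text
[0.59227474 0.24868924 0.23586677]
t 7.18 pos [0.5909 0.2487 0.2554] gap 0.241 F [-0.4 -0.2 -1.4] q [ 0.39  0.23  1.65 -0.12  0.9  -1.27]
shift units (now axes) [ 0.62  0.2  -0.01]  turn units [ 0.04 -0.01 -0.01]  shift units (after turn) [ 0.62  0.2  -0.01]
cart axes in lane [[-0.    -1.     0.001]
 [-0.001  0.001  1.   ]
 [-1.     0.    -0.001]]
```

View pics/w3.png

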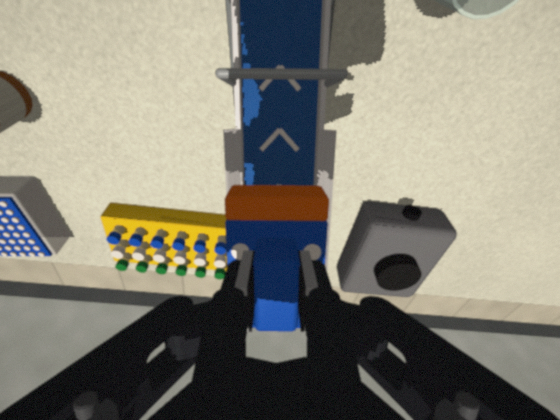

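View pics/s3.png

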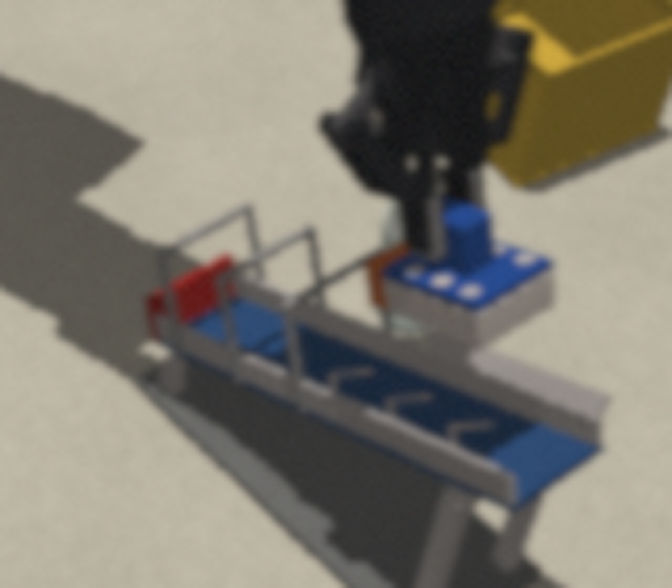

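```bash
python3 - <<'E'
from h import *
c=read_camera("wrist");O,L=lane();s=sense();Mt=R.from_rotvec(s["tcp_rot"]).as_matrix()
def onlane(u,v,h=0):
    o,d=ray(c,u,v);n=L[:,2];k=((O+n*h-o)@n)/(d@n);return L.T@(o+k*d-O)
for u,v in((280,130),(280,66),(244,130),(317,130),(244,20),(320,20),(245,180),(315,180)): print((u,v),np.round(onlane(u,v),4))
for u,v in((225,73),(344,73)): print("hoop",np.round(onlane(u,v,.072),4))
print("tcp lane",L.T@(s["tool_pos"]-O))
crop(c,190,0,190,200,3,"pics/w3c.png")
E
```

```text
(280, 130) [0.1845 0.0034 0.    ]
(280, 66) [0.1339 0.0033 0.    ]
(244, 130) [ 0.1845 -0.0279 -0.    ]
(317, 130) [ 0.1846  0.0356 -0.    ]
(244, 20) [ 0.101 -0.025 -0.   ]
(320, 20) [ 0.1011  0.0345 -0.    ]
(245, 180) [ 0.2288 -0.0285  0.    ]
(315, 180) [0.2289 0.0355 0.    ]
hoop [ 0.1472 -0.0306  0.072 ]
hoop [0.1474 0.0408 0.072 ]
tcp lane [ 2.48508247e-01 -1.09905663e-04  1.32309244e-01]
```

View pics/w3c.png

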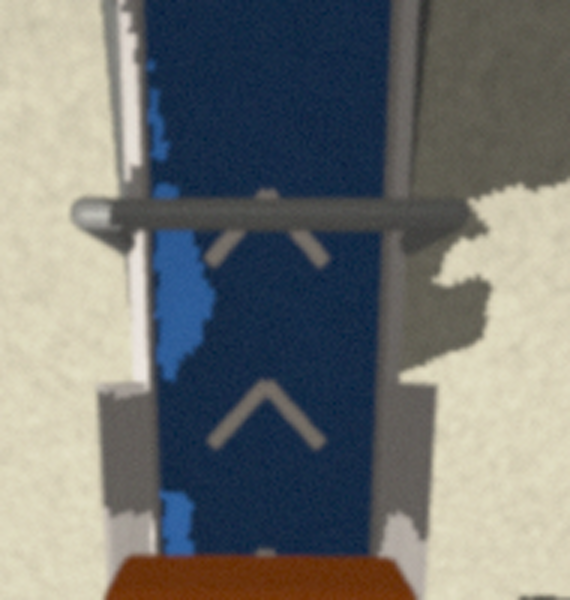

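The wrist view shows the lane straight below, with its chevron tips at u=280 and the cart centred at u=277. The lane middle is therefore about 3 mm to the tool's +z. I'll correct that while descending.

Emit:
drive_tool --commands '[0.5,0,0.09,0,0,0,0,0.6,0,0,0,0,0,0,0.6,0,0,0,0,0,0,0.4,0,0,0,0,0,0,0.3,0,0,0,0,0,0,0,0,0,0,0,0,0]'

```text
time_s: 7.83
tool_pos: [0.6187, 0.2558, 0.1861]
tcp_rot: [-1.444, 0.841, 1.026]
force: [0.5, -0.3, -1.4]
finger_gap: 0.239
```

```bash
python3 - <<'E'
from h import *
O,L=lane();s=sense();print("tcp lane",L.T@(s["tool_pos"]-O),s["force"],s["time_s"])
c=read_camera("wrist");crop(c,190,0,190,200,3,"pics/w4.png")
crop(read_camera("scene"),300,100,140,140,4.2,"pics/s4.png")
E
```

```text
tcp lane [0.24720815 0.00250977 0.05769275] [ 0.48368865 -0.30315403 -1.41608181] 7.8333
```

View pics/w4.png

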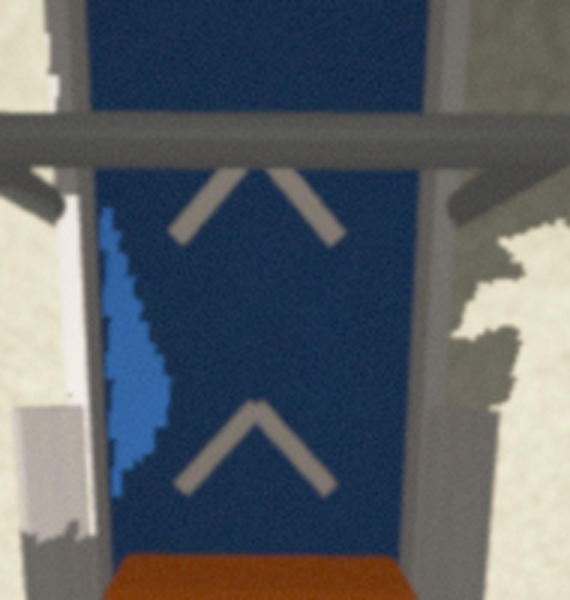

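View pics/s4.png

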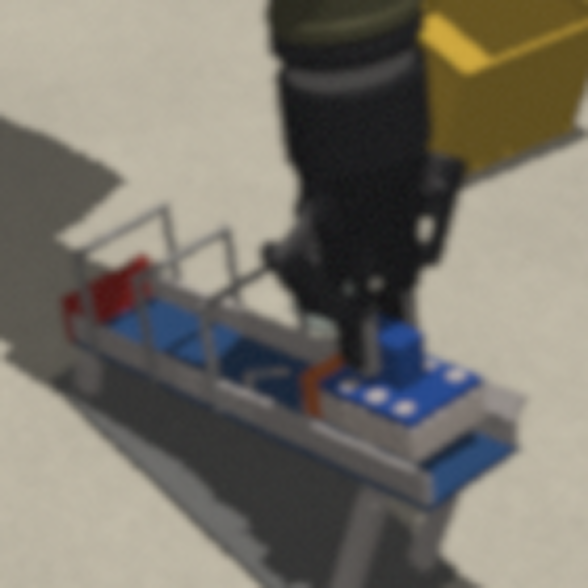

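The cart is centred: the tip is at 258, the orange mid at 260 and the floor mid at about 256 in the 3x crop. Now lowering gently.

Emit:
drive_tool --commands '[0.2,0,0,0,0,0,0,0.15,0,0,0,0,0,0,0.06,0,0,0,0,0,0,0,0,0,0,0,0,0]'

```text
time_s: 8.27
tool_pos: [0.6234, 0.2566, 0.1767]
tcp_rot: [-1.444, 0.838, 1.024]
force: [0.2, -0.2, -1.1]
finger_gap: 0.244
```

```bash
python3 - <<'E'
from h import *
O,L=lane();s=sense();print("tcp lane",L.T@(s["tool_pos"]-O),L.T@s["force"],s["time_s"])
c=read_camera("wrist");crop(c,190,0,190,200,3,"pics/w5.png")
E
```

```text
tcp lane [0.24813507 0.00264573 0.04719656] [-0.24786102 -0.21558896 -1.07616288] 8.2667
```

View pics/w5.png

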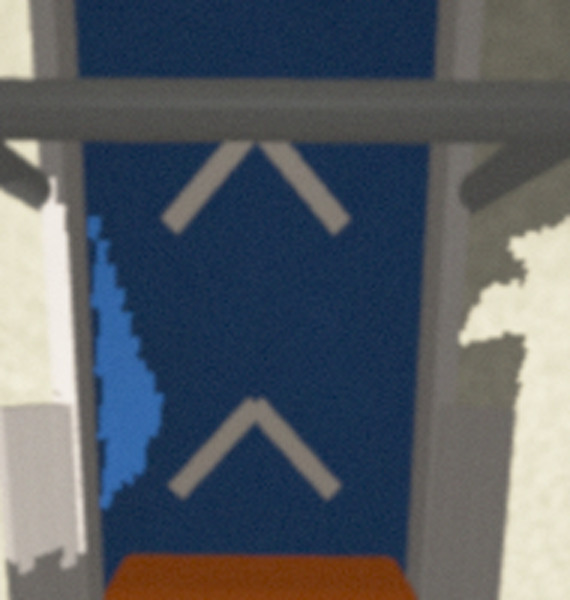

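Well centred, with no contact yet. I'll continue down until it touches.

Emit:
drive_tool --commands '[0.08,0,0,0,0,0,0,0.04,0,0,0,0,0,0,0,0,0,0,0,0,0]'

```text
time_s: 8.57
tool_pos: [0.625, 0.2569, 0.1736]
tcp_rot: [-1.445, 0.837, 1.024]
force: [0.1, -0.2, -1.2]
finger_gap: 0.246
```

Emit:
drive_tool --commands '[0.06,0,0,0,0,0,0,0.04,0,0,0,0,0,0,0,0,0,0,0,0,0]'

```text
time_s: 8.82
tool_pos: [0.6252, 0.2568, 0.1734]
tcp_rot: [-1.445, 0.837, 1.023]
force: [-11.1, -3.6, 14.6]
finger_gap: 0.243
```

Emit:
drive_tool --commands '[-0.07,0,0,0,0,0,0,0,0,0,0,0,0,0,0,0,0,0,0,0,0.55,0,0,0,0,0,0,0.55,0,0,0,0,0,0,0.55,0,0,0,0,0,0,0.55,0,0,0,0,0,0,0.55,0,0,0,0,0,0,0.55,0,0,0,0,0,0,0.55]'

```text
time_s: 9.57
tool_pos: [0.6253, 0.2569, 0.1727]
tcp_rot: [-1.445, 0.838, 1.024]
force: [0.6, 0.0, 0.6]
finger_gap: 0.555
```

```bash
python3 - <<'E'
from h import *
O,L=lane();s=sense();print("tcp lane",L.T@(s["tool_pos"]-O),L.T@s["force"],s["time_s"])
c=read_camera("wrist");cv2.imwrite("pics/w6.png",c["color"][:,:,::-1])
crop(read_camera("scene"),300,100,140,140,4.2,"pics/s6.png")
E
```

```text
tcp lane [0.24843125 0.00271454 0.04278089] [ 0.76383699 -0.03742769  0.29743077] 9.5667
```

View pics/w6.png

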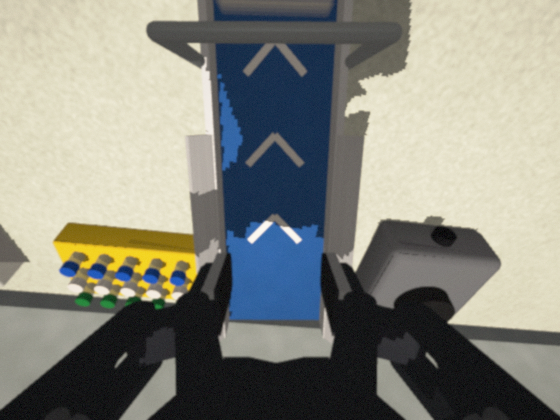

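View pics/s6.png

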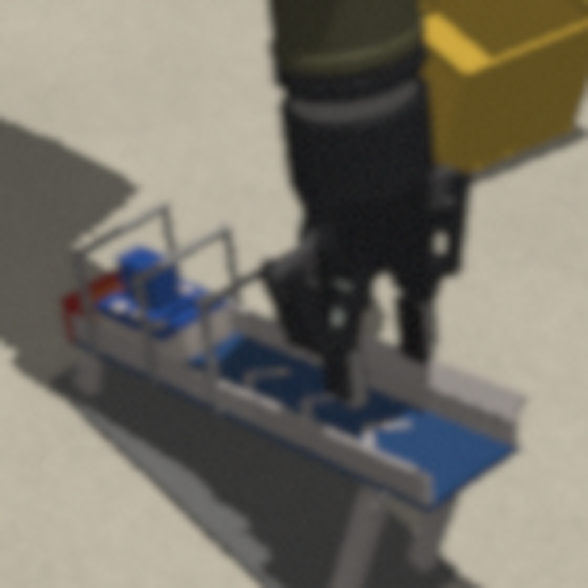

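Blue has slid down to the stop at the lower left. I'll retreat and go to green.

Emit:
drive_tool --commands '[-0.4,0,0,0,0,0,0.55,-0.9,0,0,0,0,0,0.6,-0.95,0,0,0,0,0,1,-0.95,0,0,0,0,0,1]'

```text
time_s: 10.0
tool_pos: [0.5887, 0.2519, 0.263]
tcp_rot: [-1.444, 0.838, 1.025]
force: [0.3, 0.2, 0.6]
finger_gap: 0.86
```

```bash
python3 - <<'E'
from h import *
to([.6126,-.2439,.23],-14.8)
E
```

```text
t 10.0 pos [0.5887 0.2519 0.263 ] gap 0.86 F [0.3 0.2 0.6] q [ 0.39  0.22  1.64 -0.12  0.91 -1.26]
shift units (now axes) [  0.5    1.77 -16.48]  turn units [18.51  3.58  2.41]  shift units (after turn) [  1.1  -15.78   4.99]
```

Emit:
drive_tool --commands '[0,0.1,-0.97,0,0,0,1,0,0.1,-0.97,0,0,0,1,0,0.1,-0.97,0,0,0,1,0,0.1,-0.97,0,0,0,1,0,0.1,-0.97,0,0,0,1,0,0.1,-0.97,0,0,0,1,0,0.1,-0.97,0,0,0,1,0,0.1,-0.97,0,0,0,1,0,0.1,-0.97,0,0,0,1,0,0.1,-0.97,0,0,0,1]'

```text
time_s: 10.83
tool_pos: [0.6012, -0.0412, 0.2522]
tcp_rot: [-1.446, 0.836, 1.023]
force: [0.9, -0.6, 0.2]
finger_gap: 1.0
```

Emit:
drive_tool --commands '[0,0.1,-0.97,0,0,0,1,0,0.1,-0.97,0,0,0,1,0,0.1,-0.97,0,0,0,1,0,0.1,-0.97,0,0,0,1,0,0.1,-0.97,0,0,0,1,0,0.1,-0.97,0,0,0,1,0,0.1,-0.97,0,0,0,1]'

```text
time_s: 11.42
tool_pos: [0.6096, -0.2457, 0.2447]
tcp_rot: [-1.446, 0.837, 1.023]
force: [-0.1, 0.5, -0.2]
finger_gap: 1.0
```

Emit:
drive_tool --commands '[0,0,0,0.92,0.18,0.12,1,0,0,0,0.92,0.18,0.12,1,0,0,0,0.92,0.18,0.12,1,0,0,0,0.92,0.18,0.12,1,0,0,0,0.92,0.18,0.12,1,0,0,0,0.92,0.18,0.12,1,0,0,0,0.92,0.18,0.12,1,0,0,0,0.92,0.18,0.12,1,0,0,0,0.92,0.18,0.12,1,0,0,0,0.92,0.18,0.12,1]'

```text
time_s: 12.25
tool_pos: [0.6097, -0.2441, 0.2447]
tcp_rot: [-0.659, 1.33, 0.431]
force: [0.5, 0.1, 1.1]
finger_gap: 0.995
```

Emit:
drive_tool --commands '[0,0,0,0.92,0.18,0.12,1,0,0,0,0.92,0.18,0.12,1,0,0,0,0.92,0.18,0.12,1,0,0,0,0.92,0.18,0.12,1,0,0,0,0.92,0.18,0.12,1,0,0,0,0.92,0.18,0.12,1,0,0,0,0.92,0.18,0.12,1,0,0,0,0.92,0.18,0.12,1,0,0,0,0.92,0.18,0.12,1,0,0,0,0.92,0.18,0.12,1]'

```text
time_s: 13.08
tool_pos: [0.6099, -0.2441, 0.2446]
tcp_rot: [0.195, 1.562, -0.201]
force: [-0.0, 0.6, 0.4]
finger_gap: 1.001
```

```bash
python3 - <<'E'
from h import *
to([.6126,-.2439,.170],-14.8)
c=read_camera("wrist");cv2.imwrite("pics/w7.png",c["color"][:,:,::-1])
crop(read_camera("top"),130,145,100,130,4.6,"pics/t7.png")
E
```

```text
t 13.08 pos [ 0.6099 -0.2441  0.2446] gap 1.001 F [-0.   0.6  0.4] q [-0.44  0.42  1.32 -0.    1.41 -0.19]
shift units (now axes) [2.49 0.04 0.08]  turn units [0.06 0.   0.03]  shift units (after turn) [2.49 0.03 0.08]
```

View pics/w7.png

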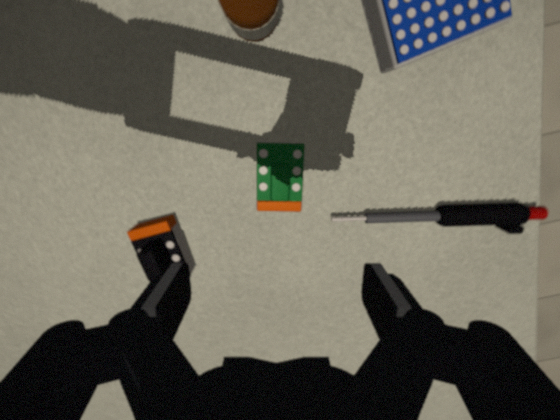

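View pics/t7.png

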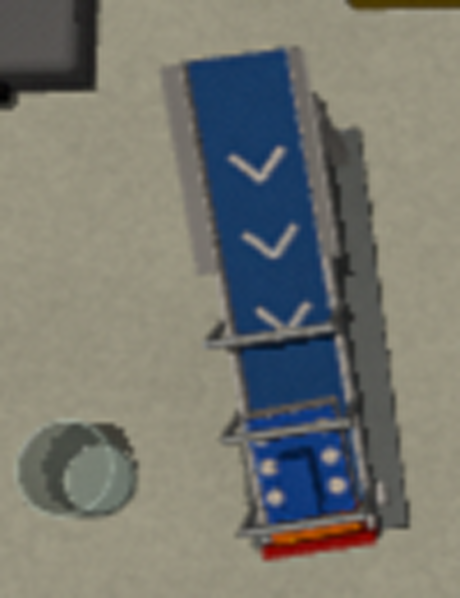

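```bash
python3 - <<'E'
from h import *
c=read_camera("wrist")
K=[onz(c,u,v,.028) for u,v in((257,143.5),(304,143.5),(256.5,210.5),(302,210.5))];print(np.round(K,4).tolist(),np.mean(K,0))
crop(c,230,120,100,110,5,"pics/w7c.png")
E
```

```text
[[0.6007, -0.1972, 0.028], [0.6534, -0.2107, 0.028], [0.5784, -0.276, 0.028], [0.6332, -0.29, 0.028]] [ 0.61640469 -0.24346518  0.028     ]
```

View pics/w7c.png

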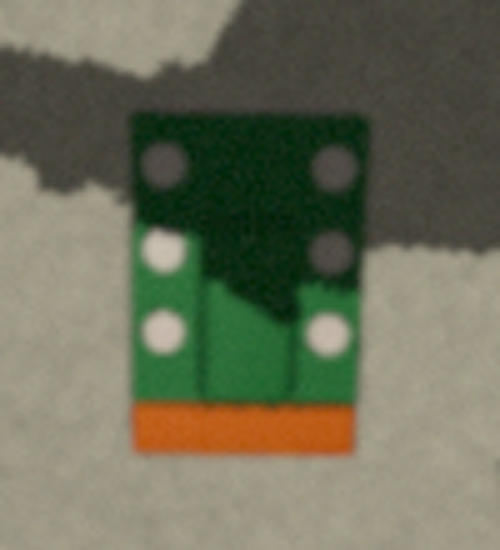

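Emit:
drive_tool --commands '[0.9,0.05,0.16,0,0,0,1,0.9,0,0,0,0,0,1,0.9,0,0,0,0,0,1,0.9,0,0,0,0,0,1,0.9,0,0,0,0,0,1,0.9,0,0,0,0,0,1,0.8,0,0,0,0,0,1,0.45,0,0,0,0,0,1,0,0,0,0,0,0,0.7]'

```text
time_s: 13.98
tool_pos: [0.612, -0.2434, 0.0408]
tcp_rot: [0.191, 1.569, -0.194]
force: [-1.0, 0.2, -0.1]
finger_gap: 0.878
```

Emit:
drive_tool --commands '[0,0,0,0,0,0,0.4,0,0,0,0,0,0,0,0,0,0,0,0,0,0,0,0,0,0,0,0,0,0,0,0,0,0,0,0,0,0,0,0,0,0,0]'

```text
time_s: 14.48
tool_pos: [0.6156, -0.2453, 0.0459]
tcp_rot: [0.191, 1.56, -0.198]
force: [-1.8, 1.0, 7.6]
finger_gap: 0.241
```

```bash
python3 - <<'E'
from h import *
to([.615,-.2437,.042],-14.8)
c=read_camera("wrist");cv2.imwrite("pics/w8.png",c["color"][:,:,::-1])
s=sense();M=R.from_rotvec(s["tcp_rot"]).as_matrix();np.save("w8.npy",np.zeros(1))
E
```

```text
t 14.48 pos [ 0.6156 -0.2453  0.0459] gap 0.241 F [-1.8  1.   7.6] q [-0.44  0.6   1.53 -0.    1.   -0.19]
shift units (now axes) [ 0.13  0.05 -0.03]  turn units [0.1  0.03 0.04]  shift units (after turn) [ 0.13  0.05 -0.03]
```

View pics/w8.png

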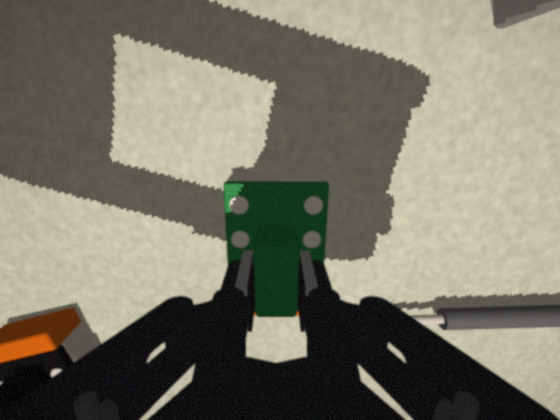

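Emit:
drive_tool --commands '[-0.5,0,0,0,0,0,0,-0.9,0,0,0,0,0,0,-0.95,0,0,0,0,0,0,-0.95,0,0,0,0,0,0,-0.95,0,0,0,0,0,0,-0.95,0,0,0,0,0,0,-0.95,0,0,0,0,0,0,-0.95,0,0,0,0,0,0]'

```text
time_s: 15.2
tool_pos: [0.6145, -0.2439, 0.2585]
tcp_rot: [0.192, 1.562, -0.198]
force: [1.6, -0.3, -0.8]
finger_gap: 0.242
```

```bash
python3 - <<'E'
from h import *
off=(.045,.0025,.0005)
p,M=tcp_for((.25,.0033,.08),off,flip=-1);print(p)
to(p,M2=M)
E
```

```text
[0.59379609 0.2537386  0.24861311]
t 15.2 pos [ 0.6145 -0.2439  0.2585] gap 0.242 F [ 1.6 -0.3 -0.8] q [-0.44  0.41  1.29 -0.    1.44 -0.19]
shift units (now axes) [ 0.27 15.91 -4.74]  turn units [11.21 -2.16  3.25]  shift units (after turn) [  0.88   1.3  -16.53]
```

Emit:
drive_tool --commands '[0,0.935,-0.28,0,0,0,0,0,0.935,-0.28,0,0,0,0,0,0.935,-0.28,0,0,0,0,0,0.935,-0.28,0,0,0,0,0,0.935,-0.28,0,0,0,0,0,0.935,-0.28,0,0,0,0,0,0.935,-0.28,0,0,0,0,0,0.935,-0.28,0,0,0,0,0,0.935,-0.28,0,0,0,0,0,0.935,-0.28,0,0,0,0]'

```text
time_s: 16.03
tool_pos: [0.6018, 0.0498, 0.256]
tcp_rot: [0.192, 1.562, -0.198]
force: [0.1, 0.5, -1.6]
finger_gap: 0.244
```

Emit:
drive_tool --commands '[0,0.935,-0.28,0,0,0,0,0,0.935,-0.28,0,0,0,0,0,0.935,-0.28,0,0,0,0,0,0.935,-0.28,0,0,0,0,0,0.935,-0.28,0,0,0,0,0,0.935,-0.28,0,0,0,0,0,0.935,-0.28,0,0,0,0]'

```text
time_s: 16.62
tool_pos: [0.593, 0.2546, 0.2551]
tcp_rot: [0.191, 1.562, -0.198]
force: [0.0, -0.2, -0.6]
finger_gap: 0.243
```

Emit:
drive_tool --commands '[0,0,0,0.935,-0.18,0.27,0,0,0,0,0.935,-0.18,0.27,0,0,0,0,0.935,-0.18,0.27,0,0,0,0,0.935,-0.18,0.27,0,0,0,0,0.935,-0.18,0.27,0,0,0,0,0.935,-0.18,0.27,0,0,0,0,0.935,-0.18,0.27,0,0,0,0,0.935,-0.18,0.27,0,0,0,0,0.935,-0.18,0.27,0,0,0,0,0.935,-0.18,0.27,0,0,0,0,0.935,-0.18,0.27,0,0,0,0,0.935,-0.18,0.27,0]'

```text
time_s: 17.62
tool_pos: [0.5928, 0.2527, 0.255]
tcp_rot: [1.292, 0.998, -0.825]
force: [0.2, -0.1, -0.3]
finger_gap: 0.246
```

```bash
python3 - <<'E'
from h import *
off=(.045,.0025,.0005)
p,M=tcp_for((.25,.0033,.08),off,flip=-1)
to(p,M2=M)
c=read_camera("wrist");cv2.imwrite("pics/w9.png",c["color"][:,:,::-1])
O,L=lane();s=sense()
print("tcp lane",L.T@(s["tool_pos"]-O))
crop(read_camera("scene"),280,100,160,140,4.2,"pics/s9.png")
E
```

```text
t 17.62 pos [0.5928 0.2527 0.255 ] gap 0.246 F [ 0.2 -0.1 -0.3] q [ 0.39  0.23  1.64 -0.13  0.9   1.9 ]
shift units (now axes) [ 0.21 -0.05 -0.03]  turn units [-0.06  0.02  0.  ]  shift units (after turn) [ 0.21 -0.05 -0.03]
tcp lane [0.24742256 0.00336002 0.13127954]
```

View pics/w9.png

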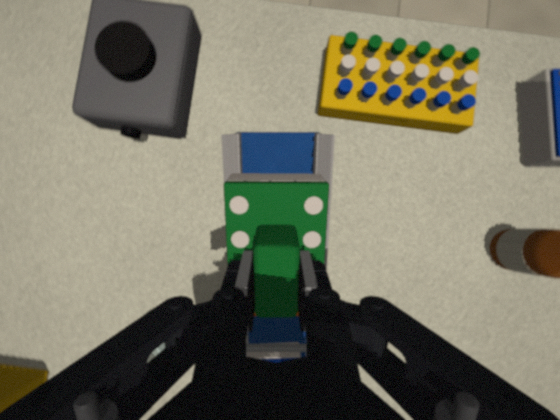

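View pics/s9.png

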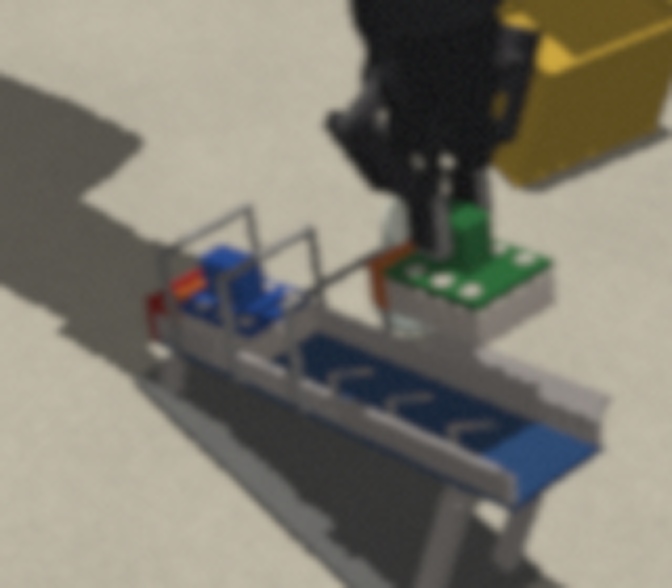

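Emit:
drive_tool --commands '[0.5,0,0.04,0,0,0,0,0.6,0,0,0,0,0,0,0.6,0,0,0,0,0,0,0.4,0,0,0,0,0,0,0.3,0,0,0,0,0,0,0,0,0,0,0,0,0]'

```text
time_s: 18.22
tool_pos: [0.62, 0.255, 0.186]
tcp_rot: [1.285, 1.003, -0.824]
force: [0.5, -0.1, -1.1]
finger_gap: 0.239
```

```bash
python3 - <<'E'
from h import *
O,L=lane();s=sense();print("tcp lane",L.T@(s["tool_pos"]-O),s["force"],s["time_s"])
c=read_camera("wrist");crop(c,190,60,190,200,3,"pics/w10.png")
E
```

```text
tcp lane [0.24826331 0.00151233 0.05713212] [ 0.47704646 -0.11637221 -1.10682441] 18.2167
```

View pics/w10.png

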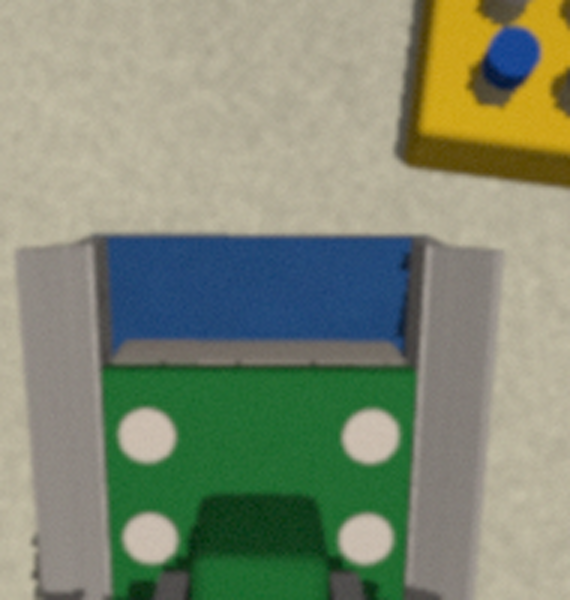

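Perfectly centred: floor mid is 259 and cart mid 259. Lowering on.

Emit:
drive_tool --commands '[0.2,0,0,0,0,0,0,0.14,0,0,0,0,0,0,0,0,0,0,0,0,0]'

```text
time_s: 18.52
tool_pos: [0.6242, 0.256, 0.1787]
tcp_rot: [1.288, 1.0, -0.821]
force: [0.0, -0.0, -2.0]
finger_gap: 0.24
```

Emit:
drive_tool --commands '[0.06,0,0,0,0,0,0,0.04,0,0,0,0,0,0,0,0,0,0,0,0,0]'

```text
time_s: 18.77
tool_pos: [0.6253, 0.2562, 0.1762]
tcp_rot: [1.288, 1.0, -0.821]
force: [0.7, -0.7, -2.1]
finger_gap: 0.241
```

Emit:
drive_tool --commands '[0.05,0,0,0,0,0,0,0,0,0,0,0,0,0]'

```text
time_s: 18.93
tool_pos: [0.6258, 0.2564, 0.1759]
tcp_rot: [1.289, 1.0, -0.821]
force: [-2.8, -1.5, 3.7]
finger_gap: 0.244
```

```bash
python3 - <<'E'
from h import *
O,L=lane();s=sense();print("tcp lane",L.T@(s["tool_pos"]-O),L.T@s["force"],s["time_s"])
c=read_camera("wrist");crop(c,190,60,190,200,3,"pics/w11.png")
E
```

```text
tcp lane [0.24996598 0.00210937 0.04552906] [-1.39385632 -1.15224934  4.5477993 ] 18.9333
```

View pics/w11.png

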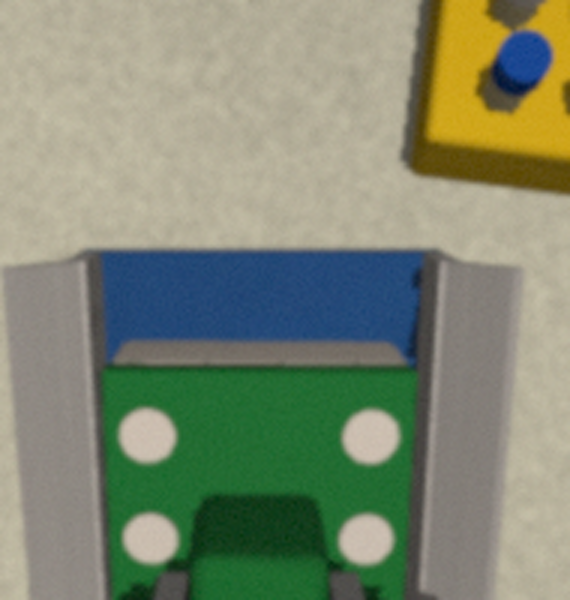

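Touching the floor (about 5 N more) and centred. Releasing.

Emit:
drive_tool --commands '[0,0,0,0,0,0,0.55,0,0,0,0,0,0,0.55,0,0,0,0,0,0,0.55,0,0,0,0,0,0,0.55,0,0,0,0,0,0,0.55,0,0,0,0,0,0,0.55,0,0,0,0,0,0,0.55,0,0,0,0,0,0,0.55]'

```text
time_s: 19.65
tool_pos: [0.6259, 0.2562, 0.1747]
tcp_rot: [1.288, 1.0, -0.822]
force: [0.6, 0.1, -0.7]
finger_gap: 0.55
```

```bash
python3 - <<'E'
from h import *
print(sense()["time_s"])
crop(read_camera("scene"),300,100,140,140,4.2,"pics/s12.png")
E
```

```text
19.65
```

View pics/s12.png

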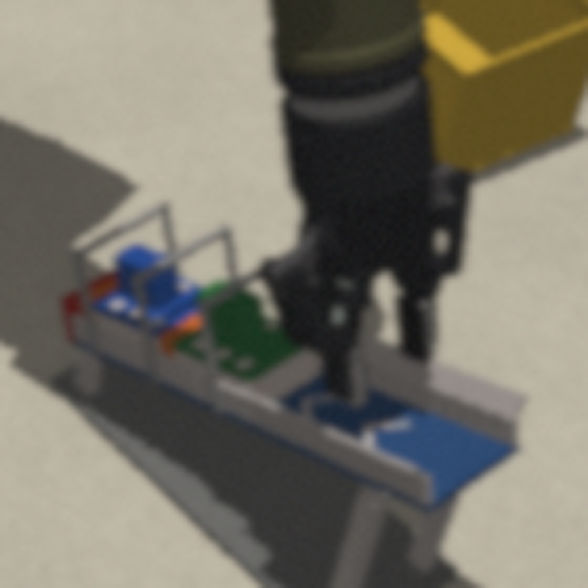

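Green has slid down to blue. I'll retreat and check the end state.

Emit:
drive_tool --commands '[-0.4,0,0,0,0,0,0.55,-0.9,0,0,0,0,0,0.55,-0.95,0,0,0,0,0,0.55,-0.95,0,0,0,0,0,0.55,-0.95,0,0,0,0,0,0.55,0,0,-0.9,0,0,0,0.55,0,0,-0.9,0,0,0,0.55,0,0,-0.9,0,0,0,0.55,0,0,0,0,0,0,0.55]'

```text
time_s: 20.45
tool_pos: [0.5685, 0.3348, 0.2919]
tcp_rot: [1.29, 1.002, -0.816]
force: [0.3, -0.1, -0.5]
finger_gap: 0.553
```

```bash
python3 - <<'E'
from h import *
print(sense()["time_s"])
crop(read_camera("scene"),300,130,130,110,5,"pics/s13.png");crop(read_camera("top"),130,145,100,130,4.6,"pics/t13.png")
E
```

```text
20.45
```

View pics/s13.png

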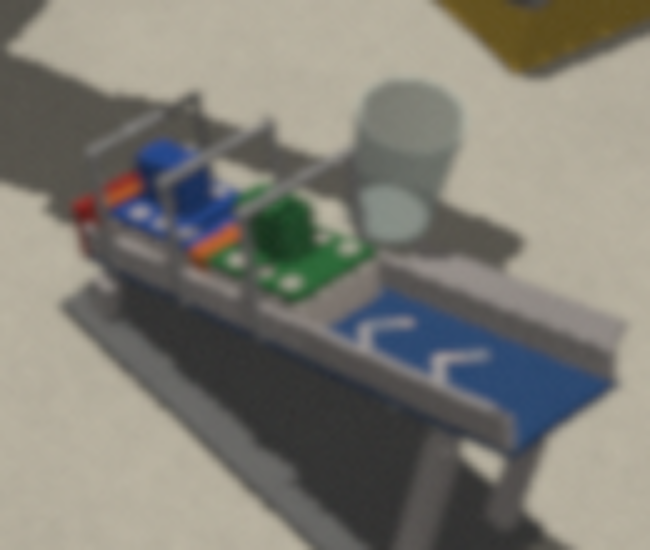

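View pics/t13.png

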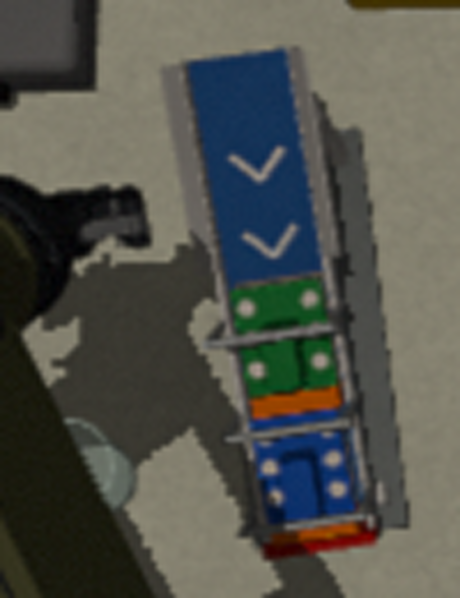

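```bash
python3 - <<'E'
from h import *
c=read_camera("top");O,L=lane(O=(.4133,.2275,.04))
def onl(x,y,h):
    o,d=ray(c,x/4.6+129.6,y/4.6+144.6);n=L[:,2];k=((O+n*h-o)@n)/(d@n);return np.round(L.T@(o+k*d-O),4)
print("green rear",onl(230,290,.028),onl(319,277,.028));print("green nose",onl(252,418,.028),onl(342,408,.028))
print("blue nose",onl(268,540,.028),onl(366,530,.028)); print("chev/hoop ref", onl(276,334,.072))
E
```

```text
green rear [0.1699 0.0239 0.028 ] [ 0.1698 -0.0317  0.028 ]
green nose [0.087 0.025 0.028] [ 0.0847 -0.0316  0.028 ]
blue nose [0.0063 0.0291 0.028 ] [ 0.003  -0.0332  0.028 ]
chev/hoop ref [ 0.1467 -0.0064  0.072 ]
```

```bash
python3 - <<'E'
from h import *
print(sense()["time_s"],sign_off())
E
```

```text
the job is handed in; nothing more can be done
20.6 None
```

I loaded the blue cartridge first, then the green. Each was set on the upper lane floor until I felt contact, then released to slide down. I handed the job in at 20.6 s of the 59 s allowed; it gives no verdict.

**Last checks, top camera (my lane reference read about 2 mm high):**

| What | Measured from the stop | Expected |
|---|---|---|
| Blue orange face | 3–6 mm, likely 1–4 mm true | within 6 mm |
| Green orange face | 85–87 mm, about 84 mm true | 78–94 mm |
| Green rear edge | 170 mm | 168 mm |

- **Orientation:** the pictures show both cartridges flat between the rails with their orange ends downhill.
- **Sideways position:** I did not get a clean final reading. The top-view points read about 4 mm to one side, but a hoop that should read zero was off by about 6 mm the same way. The rails leave only 4 mm either side, so 8 mm off the middle line should not be possible.
- **Lane middle:** the cameras disagreed by about 3 mm, so I centred each cartridge with the wrist camera just before setting it down.
- **Contact force:** blue was pressed onto the floor with about 18 N before I backed off slightly; green with about 5 N.
- **Other objects:** the arm stayed clear of the used cartridge, bottle and beaker. I did not measure them again at the end.

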